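Open the vial canister and scan the vial inside

ROBOT

A 7-joint arm with a two-finger parallel gripper is mounted at the origin on a cart in front of the work surface, level with it; the furniture and walls round the work are solid. World frame = base frame: x ahead of the robot, y to its left, z up, the work surface at z = 0. Lengths are in m, angles in rad, forces in N, time in s.
With the tool pointing down it reaches from about 0.35 to 0.9 m from the base axis. Payload 8.1 kg.
Tool frame: the origin (TCP) lies on the centre line of the jaws, within the pads' length; the fingertips stand 19 mm ahead of it and the grasp point (between the pads) is the TCP (arm.tip_reach is the distance from the TCP to the fingertips, in m); z points along the fingers, y is the line along which they close (so a half turn about z gives the same grasp; the last joint's range is limited). The gripper opens to 92 mm and grips with 3 to 60 N. Pads are 19 mm wide; open, the fingers measure 130 mm over their backs; the gripper's body (75 mm by 190 mm) begins 47 mm behind the grasp point.
Start: joints at [1.239, 0.434, 0.025, 1.573, -0.012, 1.134, -0.075], TCP at [0.142, -0.609, 0.246] pointing down, gripper open.
Joint ranges: [-2.62, 2.62], [-0.44, 2.09], [-1.27, 1.32], [0.08, 2.57], [-1.32, 4.46], [0.12, 2], [-2.74, 2.74]. Speed limits (rad/s): [2.22, 2.22, 3.01, 3.01, 3.14, 3.14, 3.14].

INTERFACE

Orientations are given as a rotation vector (axis times angle).
In Python, from cell import arm gives the robot as it stands.
- The arm moves only by the tool arm_command, never from a script. Its argument "targets" is a list that holds one entry, the list of rows, each a list of 6 numbers: the shift along the tool's x, y, z in m, then the turn, a rotation vector about the tool's x, y, z in rad. A call has 1 to 10 rows; each row shifts and turns the commanded pose from where the row before left it, along the tool's axes as they then stand; what a row does not reach is not made up. A row lasts 1/8 s, in which the tool goes at most 62.5 mm and 10.7 degrees, less where a joint would pass 70% of its speed; a pose out of reach is approached as far as the arm can. A call with a gripper value outside its range is refused whole. "jaw" is the finger opening in m, from 0 to 0.0918, set as the call begins (left out, the last holds). The fingers move at their own pace and stop on an object; "newtons" is the grip in N (left out, the last holds). Time passes only in rows, so rows that do not move let the fingers close. It gives the time, the measured TCP pose, the force, the opening and the grip force at its end, in the units of the state.
- arm.observe(): the state, without advancing time (a new reading comes with each control period).
- arm.get_image(name): name is "scene" or "top" or "wrist"; returns a dict with "pixels" (400x640x3 uint8, red, green, blue), "z_map" (400x640 float32, m along the optical axis (not along the pixel's ray), 0 where there is no reading), "fx", "fy", "cx", "cy" (pixels), "xyz" and "rotation" of the camera in the world; the wrist camera has in their place "T_tool_cam" (4x4, takes a point from camera to tool coordinates, whose origin is the TCP and whose axes are the flange's). Camera axes: x right, y down, z forward; pixel columns grow to the right and rows downward; lengths in m; the calibration is good to about 2 mm. A picture is of the moment at which its call begins: read the wrist's pose just before it.
- arm.sign_off(): hands the job in; it is judged then, once.
The state is a dict: "clock": time; "joints": joint angles; "dq": joint speeds; "joint_efforts": joint torques, N m; "position": TCP position; "ee_rot": TCP orientation; "force": force on the tool from outside, world axes, zero at the start; "ft_torque": the same for the moment, N m; "width": opening from 0.0 (shut) to 1.0 (fully open); "gripper_force": force on a finger pad.
Only numpy, scipy, OpenCV 4.12 (cv2) and the standard library are available. Lean on these libraries where they do the work, as an engineer would, in place of code of your own. Each camera call takes 0.05 s, during which the arm holds its last target. There are 200 camera calls.

TASK

Take the loose lid off the larger of the two steel canisters by its knob and set it down gently, knob up, flat on the floor of the shallow steel tray beside the roll of tape. Then pick up the hand scanner, aim its window straight down at the code on top of the vial in the open canister from about 10 cm above the code, hold it still there for well over a second, and lay the scanner flat on its pad again, window down. Leave the canister, the small canister with its lid, the tape and the other things where they stand.

Things in the scene. Friction and masses are not known exactly. Their poses are not given: they have to be found in the camera images.
- big_canister: the larger steel canister, round, open at the top under its loose lid, 88 mm outer diameter, 112 mm high, wall 3.5 mm, inner floor 5 mm up; origin at the centre of its underside, z up
- big_lid: its loose steel lid, 92 mm in diameter and 46 mm high with the knob: a 77 mm plug 6 mm deep that sits in the mouth with 2 mm of play, a flange (6 to 9 mm up) that lies on the rim, sloping to 14 mm at the middle, a thin stem, and a black knob on top; origin at the centre of the plug's underside (106 mm above the canister's origin when on), z up through the knob
- big_lid_knob: the black knob of that lid, fixed to it; its origin is the lid's origin, the knob itself is a cylinder 26 mm in diameter from 26 to 46 mm above that origin
- tray: shallow steel tray, fixed, 135 mm (its x) by 190 mm (its y), walls 16 mm high and 3 mm thick, floor 3 mm above the worktop; origin at the centre of its underside. The roll of tape lies in the half toward its +y end; the lid belongs in the free half
- tape_roll: roll of white tape lying flat in the tray, 62 mm in diameter, 13 mm high; origin at the centre of its underside; must not be shifted
- vial: brown glass vial, 46 mm in diameter, 85 mm high, standing in the larger canister, not always in its middle; origin at the centre of its underside
- code (a point): centre of the square dark-on-white code on a white disc of 29 mm diameter on top of that vial, facing up, 86 mm above the vial's origin (91 mm above the canister's underside)
- scanner: white hand scanner lying flat, window down, 160 mm long: a handle 28 mm wide and 28 mm high from x = -82 to +30 mm, then a head 46 mm wide and 36 mm high from x = +28 to +80 mm; origin in its underside below the place to grip the handle, x toward the head, z up; 0.16 kg
- scan_window (a point): centre of the scanner's window, in the underside of the head, 55 mm ahead (+x) of the scanner's origin; it looks along the scanner's -z and reads a code 40 to 160 mm away, up to 18 mm off its axis in x and y. Axes as the scanner's
- scan_tail (a point): point in the underside near the rear end of the handle, 80 mm behind (-x) the scanner's origin
- pad: flat grey pad for the scanner, fixed, 200 mm (its x) by 80 mm (its y), top 4 mm above the worktop; origin at the centre of its underside; the scanner may lie either way round along its x
- small_canister: the smaller steel canister, same form, 68 mm in diameter, 90 mm high; origin at the centre of its underside; leave alone
- small_lid: lid of the smaller canister, 72 mm in diameter, with the same knob, its top 130 mm above the worktop; origin at the centre of its plug's underside; leave alone
- iodine: brown capped bottle, 54 mm in diameter, 135 mm high; origin at the centre of its underside; leave alone
- vial_a: small loose vial with a red cap, 24 mm in diameter, 52 mm high; origin at the centre of its underside; leave alone
- cotton_buds: round tub of cotton buds, 77 mm in diameter, 82 mm high; origin at the centre of its underside; leave alone
- pill_jar: tablet jar with a white lid, 50 mm in diameter, 76 mm high; origin at the centre of its underside; leave alone
Things that resemble listed ones, but are neither listed nor needed, are in the scene too. Leave any brown look-alike of the big_lid alone.

How it is judged:
By the outcome, as a careful person would: the job done as asked, in the order asked, and still so for the second after the job is handed in, with the robot touching nothing.
It also fails if it takes over 64 s, if anything falls off the work surface, if the arm or the gripper's body presses on something with over 40 N, if the wrist force passes 120 N, or if a joint passes its speed limit or range.

## Working session

There is one attempt and no reset: what is moved stays moved. The work goes in short steps, Python scripts to look and compute and a tool call to move; the robot and the scene stay as the last step left them, time stands still between calls to the robot, and variables do not carry over. Pictures are saved under pics/ and viewed, at most 10 in all, crops included, and the job is handed in when it is done.

Besides the shell and the picture viewer there is one more tool, called after "Emit:" by a JSON object that holds its "api" and its "payload", one argument or row to a line. arm_command: Moves the arm, as the interface text tells. Its arguments: {"type":"object","properties":{"targets":{"type":"array","items":{"type":"array","items":{"type":"array","items":{"type":"number"}}}},"jaw":{"type":"number"},"newtons":{"type":"number"}},"required":["targets"]}

```bash
mkdir -p pics; ls
python3 - <<'E'
from cell import arm
import cv2,numpy as np
print(arm.observe())
for n in("top","scene"):
    d=arm.get_image(n); np.savez(f"pics/{n}.npz",**d)
    cv2.imwrite(f"pics/{n}.png",d["pixels"][...,::-1]); print(n,d["fx"],d["cx"],d["cy"],d["xyz"],d["rotation"])
E
```

```text
pics
{'clock': 0.0, 'joints': array([ 1.23937867,  0.43522971,  0.02496464,  1.57410354, -0.01158729,
        1.13401272, -0.07513493]), 'dq': array([-0.00130105, -0.00091791,  0.00037351,  0.00131539,  0.00070719,
       -0.00011116, -0.00030506]), 'joint_efforts': array([-3.44442060e-04, -6.67846942e+01,  9.85129885e-01, -3.14457536e+01,
       -6.05356484e-02,  4.29572293e-02,  2.06328800e-04]), 'position': array([ 0.1416015 , -0.60824309,  0.2449382 ]), 'ee_rot': array([-3.11950785e+00, -3.58319470e-01,  5.26742338e-04]), 'force': array([-0.44928471,  0.03153912, -0.85704367]), 'ft_torque': array([ 0.03960567,  0.01549072, -0.02010872]), 'gripper_force': 0.0, 'width': 1.000763096211643}
top 457.813359551146 318.8706040412419 206.4737186779648 [ 0.47131962 -0.10356526  1.19443228] [-2.17310428  2.19623122 -0.07655556]
scene 400.89250603973414 325.60082997232837 194.7224953776808 [0.20458881 0.4636264  0.83643876] [-0.74275424  2.65354943 -1.02941274]
```

View pics/top.png

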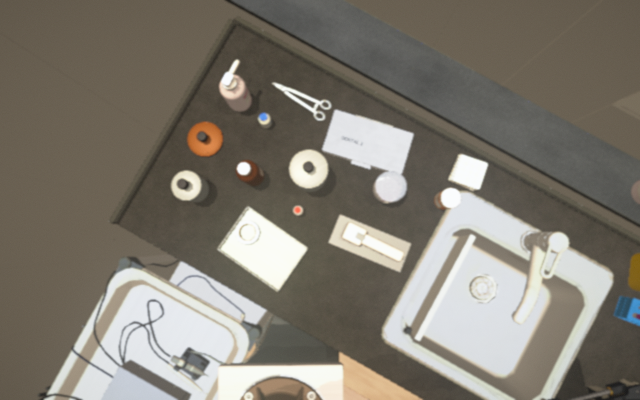

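View pics/scene.png

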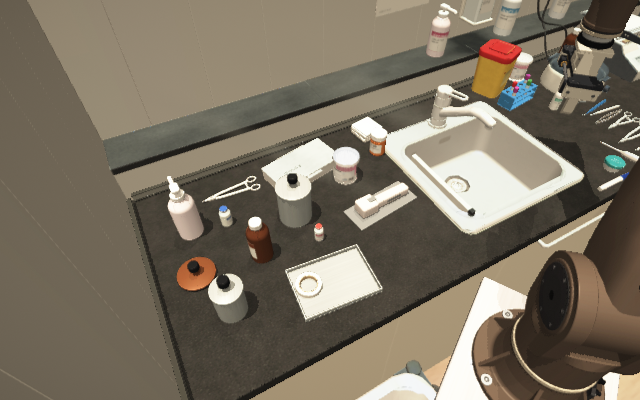

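The top view shows the big lid's knob at about (308,167), tray (262,249) with the tape at (250,232), and scanner (372,242) with its head left at (353,233). The orange look-alike lid is at (205,138). The scene view agrees with this.

```bash
cat > h.py <<'E'
import numpy as np, cv2
from scipy.spatial.transform import Rotation as R
def ray(d,u,v,z,T=None):
    p=np.array([(u-d["cx"])/d["fx"],(v-d["cy"])/d["fy"],1.]); 
    if T is None: Rm=R.from_rotvec(d["rotation"]).as_matrix() if np.shape(d["rotation"])==(3,) else d["rotation"]; o=np.array(d["xyz"])
    else: Rm=T[:3,:3]; o=T[:3,3]
    r=Rm@p; return o+r*(z-o[2])/r[2]
def comps(mask,c,rad):
    m=np.zeros(mask.shape,np.uint8); cv2.circle(m,c,rad,255,-1); m&=mask.astype(np.uint8)*255
    return max(cv2.findContours(m,cv2.RETR_EXTERNAL,cv2.CHAIN_APPROX_NONE)[0],key=cv2.contourArea)
def pts(d,c,z,T=None): return np.array([ray(d,u,v,z,T)[:2] for u,v in c.reshape(-1,2)],np.float32)
E
python3 - <<'E'
from h import *
d=dict(np.load("pics/top.npz")); g=d["pixels"].astype(int).sum(2)//3; np.set_printoptions(precision=4,suppress=True)
def show(n,c,z):
    p=pts(d,c,z); r=cv2.minAreaRect(p*1000); print(n,"rect mm",r,"circ",cv2.minEnclosingCircle(p*1000)); return p
show("knob",comps(g<60,(308,167),9),.152)
show("knobS",comps(g<60,(182,186),9),.130)
show("lid",comps(g>110,(309,169),26),.113)
p=show("tray",comps(g>110,(262,249),52),.016); print(cv2.boxPoints(cv2.minAreaRect(p*1000)))
show("scanner",comps(g>205,(374,242),36),.03)
show("pad",comps(g>90,(370,243),48),.004)
for u,v in((250,232),(353,233),(390,250),(308,167)):
    z=d["z_map"][v,u]; print(u,v,z, ray(d,u,v,0.02))
# tape
s=d["pixels"][215:265,225:300]; 
for n in("top",):
    im=cv2.resize(d["pixels"][130:290,210:420,::-1],None,fx=3.8,fy=3.7,interpolation=cv2.INTER_CUBIC); cv2.imwrite("pics/crop1.png",im)
E
```

```text
Traceback (most recent call last):
  File "h.py", line 10, in comps
    return max(cv2.findContours(m,cv2.RETR_EXTERNAL,cv2.CHAIN_APPROX_NONE)[0],key=cv2.contourArea)
ValueError: max() iterable argument is empty
```

Run:
```python
from h import *
d=dict(np.load("pics/top.npz")); g=d["pixels"].astype(int).sum(2)//3; np.set_printoptions(precision=4,suppress=True)
print(g[160:176:2,298:320:2])
im=cv2.resize(d["pixels"][130:290,210:420,::-1],None,fx=3.8,fy=3.7,interpolation=cv2.INTER_CUBIC); cv2.imwrite("pics/crop1.png",im)
def show(n,c,z):
    p=pts(d,c,z); r=cv2.minAreaRect(p*1000); print(n,"rect mm",r,"circ",cv2.minEnclosingCircle(p*1000)); return p
show("knob",comps(g<110,(308,167),10),.152)
show("lid",comps(g>130,(309,169),26),.113)
p=show("tray",comps(g>130,(262,249),52),.016); print(cv2.boxPoints(cv2.minAreaRect(p*1000)))
show("scanner",comps(g>205,(374,242),36),.03)
show("pad",comps(g>100,(370,243),48),.004)
for u,v in((250,232),(353,233),(390,250),(308,167)):
    z=d["z_map"][v,u]; print(u,v,z, ray(d,u,v,0.02))
```

```text
[[239 238 238 238 230 218 222 232 230 229 228]
 [240 241 240 207 136 102 123 202 233 232 231]
 [243 244 224 119  95  92  90 129 224 234 230]
 [245 245 209 101  97  95  93  87 168 226 232]
 [245 245 222 111 100  99  95  83 143 216 235]
 [246 246 244 166  88  88  75  95 158 221 235]
 [247 247 247 242 188 111 119 160 181 221 233]
 [247 247 247 246 244 215 194 195 222 236 234]]
knob rect mm ((636.7228393554688, -79.99821472167969), (21.270872116088867, 17.929283142089844), 44.16358947753906) circ ((636.7252197265625, -80.00015258789062), 11.6438627243042)
lid rect mm ((639.4550170898438, -77.87602996826172), (90.59938049316406, 93.7005615234375), 89.38047790527344) circ ((639.4480590820312, -78.33639526367188), 47.44068145751953)
tray rect mm ((449.7573547363281, 43.70011901855469), (193.41119384765625, 138.56692504882812), 54.6485595703125) circ ((449.56591796875, 44.243492126464844), 115.49085998535156)
[[337.2956   4.912 ]
 [450.3133 -75.2615]
 [562.2191  82.4883]
 [449.2014 162.6617]]
scanner rect mm ((467.4344787597656, -238.69168090820312), (172.221435546875, 51.738990783691406), 66.40634155273438) circ ((465.11328125, -237.67788696289062), 86.1147689819336)
pad rect mm ((460.53704833984375, -232.67315673828125), (206.489990234375, 85.34652709960938), 67.06952667236328) circ ((460.13995361328125, -232.61685180664062), 108.64574432373047)
250 232 1.1897397 [0.4913 0.0744 0.02  ]
353 233 1.1539491 [ 0.4859 -0.1895  0.02  ]
390 250 1.1566112 [ 0.4416 -0.2833  0.02  ]
308 167 1.0489856 [ 0.6577 -0.0757  0.02  ]
```

View pics/crop1.png

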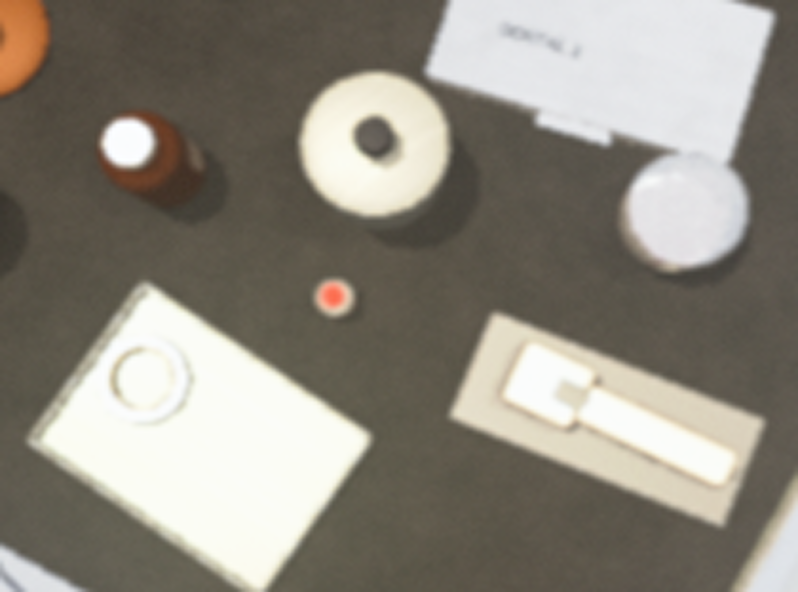

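The crop shows the knob at about (372,137), tape at (148,378) and scanner head at (550,385), which matches the measured sizes. The lid is at about (0.638,-0.079), the tray centre at (0.450,0.044) and the scanner's x at about 67°.

```bash
cat >> h.py <<'E'
def go(s,xyz,yaw):
    "plan: turn about tool z and then the shift in the turned tool axes (vertical tool)"
    M=R.from_rotvec(s["ee_rot"]).as_matrix(); y0=np.degrees(np.arctan2(M[1,0],M[0,0]))
    rz=-np.radians((yaw-y0+180)%360-180); a=np.radians(yaw)
    X=np.array([np.cos(a),np.sin(a)]); Y=np.array([np.sin(a),-np.cos(a)]); e=np.array(xyz)-s["position"]
    # levelling: tool-frame turn that makes tool z point down
    zt=M.T@np.array([0,0,-1.]); 
    print("pos",s["position"].round(4),"yaw %.2f"%y0,"turn_z %.4f"%rz,"shift then xyz",(X@e[:2]).round(4),(Y@e[:2]).round(4),(-e[2]).round(4),"tilt fix rx,ry %.4f %.4f"%(-zt[1],zt[0]),"t",s["clock"],"w",s["width"],"gf",s["gripper_force"])
E
python3 - <<'E'
from h import *
from cell import arm
s=arm.observe(); go(s,[.60,-.10,.32],67); print(arm.get_image("wrist")["T_tool_cam"].round(3))
d=dict(np.load("pics/top.npz")); Rm=R.from_rotvec(d["rotation"]).as_matrix()
v,u=np.mgrid[0:400:4,0:640:4]; z=d["z_map"][v,u]
P=np.stack([(u-d["cx"])/d["fx"]*z,(v-d["cy"])/d["fy"]*z,z],-1)@Rm.T+d["xyz"]; P=P[(z>0)]
for y in np.arange(-.9,.4,.1):
  q=P[(abs(P[:,1]-y)<.05)&(P[:,0]<.95)]; print(round(y,1),[round(float(q[(abs(q[:,0]-x)<.05),2].max(initial=-1)),2) for x in np.arange(.05,.9,.1)])
E
```

```text
pos [ 0.1416 -0.6083  0.245 ] yaw 13.10 turn_z -0.9407 shift then xyz 0.647 0.2233 -0.075 tilt fix rx,ry -0.0014 0.0001 t 0.1 w 0.9990810909713269 gf 0.0
[[ 0.001 -0.96  -0.28   0.076]
 [ 1.     0.     0.001 -0.   ]
 [-0.001 -0.28   0.96  -0.14 ]
 [ 0.     0.     0.     1.   ]]
-0.9 [-1.0, 0.01, 0.07, 0.05, 0.06, 0.07, -1.0, -1.0, -1.0]
-0.8 [0.0, 0.01, 0.01, 0.01, 0.12, 0.15, 0.24, 0.27, -1.0]
-0.7 [0.01, 0.34, 0.01, 0.01, 0.15, 0.13, 0.14, 0.42, -1.0]
-0.6 [0.01, 0.33, 0.15, 0.16, 0.15, 0.01, 0.14, 0.51, 0.55]
-0.5 [0.01, 0.01, 0.15, 0.14, 0.01, 0.03, 0.14, 0.14, 0.53]
-0.4 [0.01, 0.01, -0.03, 0.01, 0.01, 0.08, 0.03, 0.14, 0.42]
-0.3 [0.0, 0.01, 0.02, 0.01, 0.04, 0.09, 0.09, 0.13, 0.13]
-0.2 [0.0, 0.0, 0.01, 0.01, 0.05, 0.09, 0.08, 0.05, 0.14]
-0.1 [0.04, 0.01, 0.01, 0.01, 0.02, 0.09, 0.16, 0.04, 0.01]
-0.0 [0.04, 0.02, 0.0, 0.02, 0.02, 0.05, 0.12, 0.06, 0.01]
0.1 [0.02, 0.01, -0.09, 0.02, 0.02, 0.02, 0.14, 0.01, 0.17]
0.2 [0.0, 0.0, -0.1, 0.01, 0.02, 0.13, 0.13, 0.05, 0.5]
0.3 [-0.07, -0.08, -0.1, -0.09, 0.01, 0.09, 0.57, 0.64, 0.59]
```

Emit:
{"api": "arm_command", "payload": {
  "targets": [
    [[0,0,-0.004,0,0,-0.157],[0,0,-0.004,0,0,-0.157],[0,0,-0.004,0,0,-0.157],[0,0,-0.004,0,0,-0.157],[0,0,-0.004,0,0,-0.157],[0,0,-0.004,0,0,-0.156],[0.03,0.011,0,0,0,0],[0.04,0.014,0,0,0,0],[0.045,0.017,0,0,0,0],[0.045,0.017,0,0,0,0]]
  ],
  "jaw": 0.06
}}

```text
clock: 1.4
position: [0.2592, -0.4832, 0.2695]
ee_rot: [-2.619, -1.734, -0.0]
force: [-0.5, 0.4, 0.2]
width: 0.655
gripper_force: 0.0
```

Emit:
{"api": "arm_command", "payload": {
  "targets": [
    [[0.05,0.018,0,0,0,0],[0.055,0.02,0,0,0,0],[0.055,0.02,0,0,0,0],[0.055,0.02,0,0,0,0],[0.055,0.02,0,0,0,0],[0.055,0.02,0,0,0,0],[0.055,0.02,0,0,0,0],[0.05,0.018,0,0,0,0],[0.05,0.018,0,0,0,0],[0.04,0.015,0,0,0,0]]
  ]
}}

```text
clock: 2.65
position: [0.6366, -0.0774, 0.2693]
ee_rot: [-2.618, -1.736, 0.0]
force: [0.3, -0.4, 0.5]
width: 0.656
gripper_force: 0.0
```

```bash
cat > look.py <<'E'
from h import *
from cell import arm
import sys
def look(n):
    s=arm.observe(); d=arm.get_image("wrist"); W=np.eye(4); W[:3,:3]=R.from_rotvec(s["ee_rot"]).as_matrix(); W[:3,3]=s["position"]
    cv2.imwrite(f"pics/{n}.png",d["pixels"][...,::-1]); return s,d,W@d["T_tool_cam"]
E
python3 - <<'E'
from look import *
s,d,T=look("w1"); go(s,[.638,-.079,.27],67)
print(d["fx"],d["cx"],d["cy"]); g=d["pixels"].astype(int).sum(2)//3
u,v=[int(x) for x in (lambda q:(q[0]/q[2]*d["fx"]+d["cx"],q[1]/q[2]*d["fy"]+d["cy"]))((np.linalg.inv(T)@[.638,-.079,.152,1])[:3])]
print(u,v); c=comps(g<110,(u,v),60); print(cv2.minEnclosingCircle(c),cv2.minEnclosingCircle(pts(d,c,.152,T)*1000))
E
```

```text
pos [ 0.6366 -0.0774  0.2693] yaw 67.08 turn_z 0.0015 shift then xyz -0.0009 0.0019 -0.0007 tilt fix rx,ry -0.0006 -0.0003 t 2.65 w 0.6555544530736281 gf 0.0
351.2428835949161 320.83619949345285 200.52740173990358
323 202
((323.0, 202.0), 60.000099182128906) ((636.2495727539062, -81.41914367675781), 46.856388092041016)
```

View pics/w1.png

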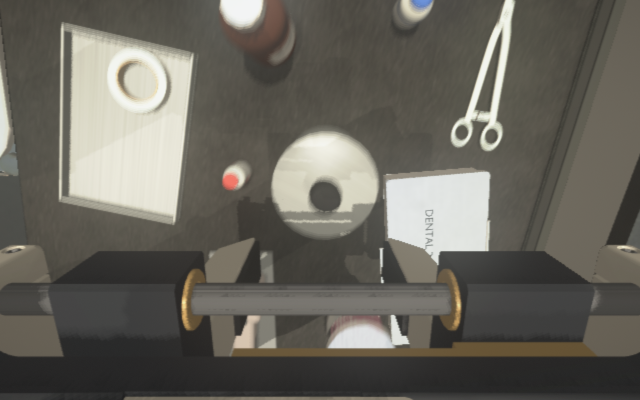

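The knob's top is at (325,195) in the wrist view, close to the predicted (323,202). The tray is at the upper left with its free half toward the bottom, and the red-capped vial is at (235,178).

Run:
```python
from look import *
s,d,T=look("w1b"); g=d["pixels"].astype(int).sum(2)//3
c=comps(g<70,(325,195),26); print(cv2.minEnclosingCircle(c)); p=cv2.minEnclosingCircle(pts(d,c,.152,T)*1000);print(p)
l=comps(g>105,(325,186),57); print(cv2.minEnclosingCircle(pts(d,l,.115,T)*1000), cv2.boundingRect(l))
go(s,[p[0][0]/1000,p[0][1]/1000,.146],67)
t=comps((g>115),(128,125),110); q=pts(d,t,.016,T)*1000; print("tray",cv2.minAreaRect(q), ray(d,137,79,.016,T),ray(d,325,195,.152,T))
```

```text
((322.5, 215.0), 13.647443771362305)
((636.5924072265625, -81.56886291503906), 10.546825408935547)
((641.641845703125, -74.30852508544922), 48.0023078918457) (270, 136, 107, 108)
pos [ 0.6392 -0.0716  0.2691] yaw 67.38 turn_z 0.0067 shift then xyz -0.0102 0.0015 0.1231 tilt fix rx,ry -0.0005 -0.0046 t 2.7 w 0.6542499242906055 gf 0.0
tray ((448.32745361328125, 43.024932861328125), (191.04559326171875, 136.54891967773438), 54.64640808105469) [0.49651678 0.09199046 0.016     ] [ 0.64444735 -0.06751634  0.152     ]
```

Run:
```python
from look import *
for i in range(2): s,d,T=look("w1c"); print(s["position"],abs(s["dq"]).max())
g=d["pixels"].astype(int).sum(2)//3
m=(g<75); c=comps(m,(325,198),34); print(cv2.minEnclosingCircle(c),cv2.boundingRect(c)); p=cv2.minEnclosingCircle(pts(d,c,.152,T)*1000);print(p)
l=comps(g>105,(325,192),62); q=cv2.minEnclosingCircle(pts(d,l,.115,T)*1000);print(q,cv2.boundingRect(l))
go(s,[p[0][0]/1000,p[0][1]/1000,.146],67)
t=comps((g>115),(128,135),110); q=pts(d,t,.016,T)*1000; print("tray",cv2.minAreaRect(q))
cv2.imwrite("pics/w1d.png",cv2.resize(d["pixels"][110:270,220:430,::-1],None,fx=3,fy=3))
```

```text
[ 0.63757004 -0.07372601  0.26898664] 0.054980980544834995
[ 0.63632248 -0.07660152  0.26893749] 0.043930746412129566
((324.03704833984375, 201.49537658691406), 16.62994956970215) (310, 185, 30, 34)
((638.5311889648438, -77.41321563720703), 13.16976261138916)
((639.6027221679688, -76.74220275878906), 48.94151306152344) (271, 131, 107, 111)
pos [ 0.6363 -0.0766  0.2689] yaw 67.26 turn_z 0.0045 shift then xyz 0.0001 0.0024 0.1229 tilt fix rx,ry -0.0013 -0.0012 t 2.8 w 0.6542886928895709 gf 0.0
tray ((448.6212158203125, 42.56520080566406), (191.0721435546875, 136.33755493164062), 54.66553497314453)
```

View pics/w1d.png

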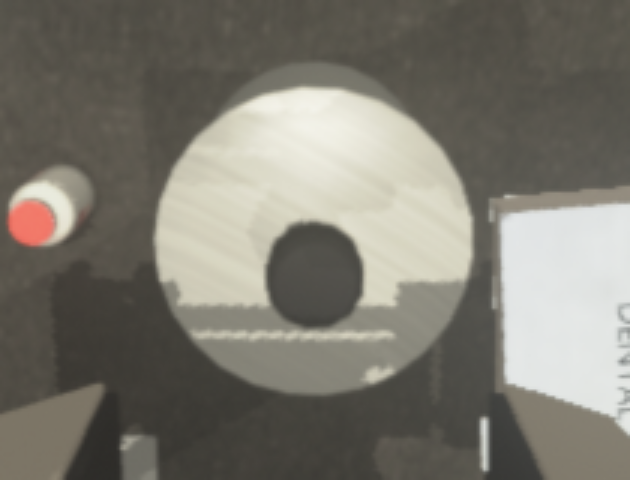

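Knob circle at crop (315,272) with a measured radius of 13.2 mm (expected 13), giving a position of (0.6385,-0.0774). Descending.

Emit:
{"api": "arm_command", "payload": {
  "targets": [
    [[0,0.001,0.02,0,0,0],[0,0.001,0.03,0,0,0],[0,0,0.025,0,0,0],[0,0,0.015,0,0,0],[0,0,0,0,0,0],[0,0,0,0,0,0],[0,0,0,0,0,0]]
  ]
}}

```text
clock: 3.72
position: [0.638, -0.0803, 0.1809]
ee_rot: [2.619, 1.734, 0.002]
force: [0.0, -0.6, 0.7]
width: 0.653
gripper_force: 0.0
```

Run:
```python
from look import *
s=arm.observe(); go(s,[.6385,-.0774,.146],67); print(abs(s["dq"]).max())
```

```text
pos [ 0.638  -0.0803  0.1809] yaw 67.01 turn_z 0.0003 shift then xyz 0.0029 -0.0006 0.0349 tilt fix rx,ry 0.0017 -0.0005 t 3.725 w 0.6533827074542898 gf 0.0
0.0038276805984326216
```

Emit:
{"api": "arm_command", "payload": {
  "targets": [
    [[0.003,0,0.01,0,0,0],[0,0,0.015,0,0,0],[0,0,0.01,0,0,0],[0,0,0,0,0,0],[0,0,0,0,0,0]]
  ]
}}

```text
clock: 4.35
position: [0.6387, -0.0775, 0.1448]
ee_rot: [2.619, 1.734, 0.0]
force: [-0.0, 0.2, -0.1]
width: 0.656
gripper_force: 0.0
```

Emit:
{"api": "arm_command", "payload": {
  "targets": [
    [[0,0,0,0,0,0],[0,0,0,0,0,0],[0,0,0,0,0,0],[0,0,0,0,0,0],[0,0,0,0,0,0],[0,0,0,0,0,0]]
  ],
  "jaw": 0.01,
  "newtons": 25
}}

```text
clock: 5.1
position: [0.6386, -0.0776, 0.1448]
ee_rot: [2.619, 1.734, 0.0]
force: [0.4, -0.0, 1.4]
width: 0.276
gripper_force: 25.0
```

Emit:
{"api": "arm_command", "payload": {
  "targets": [
    [[0,0,-0.004,0,0,0],[0,0,-0.006,0,0,0],[0,0,-0.01,0,0,0],[0,0,-0.02,0,0,0],[0,0,-0.02,0,0,0],[0,0,-0.01,0,0,0],[0,0,0,0,0,0],[0,0,0,0,0,0]]
  ]
}}

```text
clock: 6.1
position: [0.6381, -0.0776, 0.214]
ee_rot: [-2.619, -1.734, 0.002]
force: [-1.0, 0.5, -2.1]
width: 0.278
gripper_force: 25.0
```

Run:
```python
from look import *
a=np.radians(54.66); u=np.array([np.cos(a),np.sin(a)]); g=np.array([.4486,.0426])-.040*u; print(g)
s,d,T=look("w2"); go(s,[*g,.2],67); print(s["force"])
```

```text
[0.42546291 0.00997064]
pos [ 0.6381 -0.0776  0.214 ] yaw 67.02 turn_z 0.0003 shift then xyz -0.0025 -0.23 0.014 tilt fix rx,ry -0.0010 0.0005 t 6.1 w 0.27752875525738324 gf 24.999826848506927
[-0.99139643  0.49962488 -2.06950059]
```

View pics/w2.png

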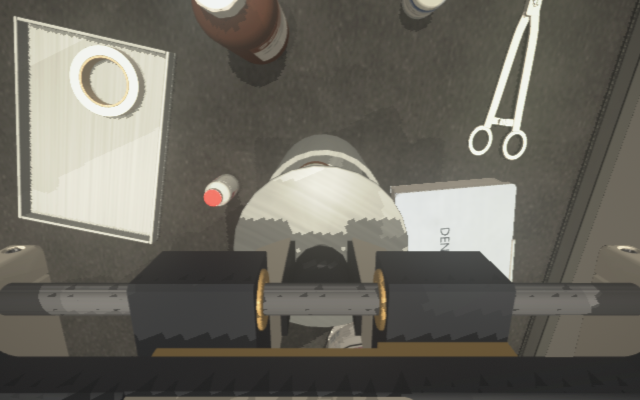

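The lid is in the grip and clear of the canister's rim, visible behind it at (325,150). Carrying it to the tray's free half.

Emit:
{"api": "arm_command", "payload": {
  "targets": [
    [[0,-0.015,0,0,0,0],[0,-0.03,0,0,0,0],[-0.0025,-0.04,0,0,0,0],[0,-0.045,0,0,0,0],[0,-0.045,0,0,0,0],[0,-0.035,0.015,0,0,0],[0,-0.02,0.03,0,0,0],[0,0,0.045,0,0,0],[0,0,0.035,0,0,0],[0,0,0.015,0,0,0]]
  ]
}}

```text
clock: 7.4
position: [0.4243, 0.0099, 0.0727]
ee_rot: [-2.617, -1.734, 0.004]
force: [0.5, -0.3, -1.5]
width: 0.276
gripper_force: 25.0
```

Emit:
{"api": "arm_command", "payload": {
  "targets": [
    [[0,0,0.005,0,0,0],[0,0,0,0,0,0],[0,0,0,0,0,0],[0,0,0,0,0,0]]
  ]
}}

```text
clock: 7.9
position: [0.4263, 0.0099, 0.0703]
ee_rot: [2.619, 1.734, 0.002]
force: [-0.4, -0.7, -2.2]
width: 0.277
gripper_force: 25.0
```

Run:
```python
from look import *
s,d,T=look("w3"); go(s,[.4255,.0100,.0418],67); print(s["force"])
```

```text
pos [0.4263 0.0099 0.0703] yaw 67.01 turn_z 0.0001 shift then xyz -0.0002 -0.0007 0.0285 tilt fix rx,ry 0.0012 -0.0004 t 7.9 w 0.27721229898724986 gf 24.99979466199875
[-0.40904131 -0.71022578 -2.18696489]
```

View pics/w3.png

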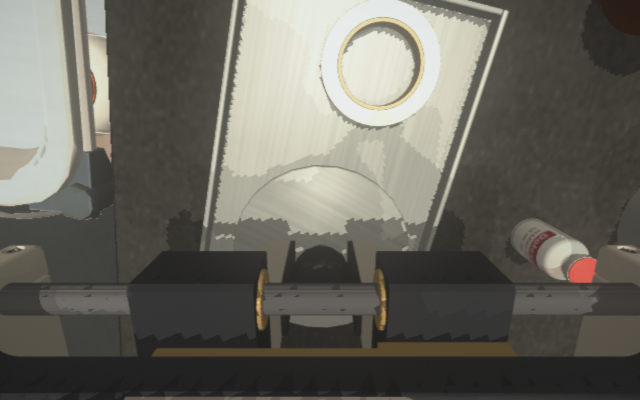

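The lid at (322,215) hangs between the tray walls and clear of the tape at (380,62). Lowering it.

Emit:
{"api": "arm_command", "payload": {
  "targets": [
    [[0,0,0.008,0,0,0],[0,0,0.008,0,0,0],[0,0,0.005,0,0,0],[0,0,0.003,0,0,0],[0,0,0.002,0,0,0],[0,0,0.001,0,0,0],[0,0,0,0,0,0],[0,0,0,0,0,0]]
  ]
}}

```text
clock: 8.95
position: [0.4259, 0.0099, 0.0428]
ee_rot: [2.619, 1.734, 0.0]
force: [0.4, -0.2, -0.9]
width: 0.275
gripper_force: 25.0
```

Emit:
{"api": "arm_command", "payload": {
  "targets": [
    [[0,0,0.0005,0,0,0],[0,0,0.0005,0,0,0],[0,0,0,0,0,0],[0,0,0,0,0,0]]
  ]
}}

```text
clock: 9.45
position: [0.4259, 0.0099, 0.0417]
ee_rot: [2.619, 1.734, 0.0]
force: [-0.2, -0.7, -1.6]
width: 0.274
gripper_force: 25.0
```

Emit:
{"api": "arm_command", "payload": {
  "targets": [
    [[0,0,0.0005,0,0,0],[0,0,0.0005,0,0,0],[0,0,0,0,0,0],[0,0,0,0,0,0]]
  ]
}}

```text
clock: 9.95
position: [0.4259, 0.0099, 0.0416]
ee_rot: [2.619, 1.734, 0.0]
force: [-5.1, 0.0, 18.7]
width: 0.275
gripper_force: 25.0
```

Contact with the tray floor. I'll ease off and release.

Emit:
{"api": "arm_command", "payload": {
  "targets": [
    [[0,0,-0.0007,0,0,0],[0,0,0,0,0,0],[0,0,0,0,0,0]]
  ]
}}

```text
clock: 10.32
position: [0.4259, 0.0099, 0.0417]
ee_rot: [2.619, 1.734, 0.0]
force: [-1.9, -0.1, 8.6]
width: 0.273
gripper_force: 25.0
```

Emit:
{"api": "arm_command", "payload": {
  "targets": [
    [[0,0,0,0,0,0],[0,0,0,0,0,0],[0,0,0,0,0,0],[0,0,0,0,0,0],[0,0,0,0,0,0]]
  ],
  "jaw": 0.06
}}

```text
clock: 10.95
position: [0.4258, 0.0099, 0.0414]
ee_rot: [-2.619, -1.734, 0.0]
force: [-0.3, 0.8, 0.3]
width: 0.656
gripper_force: 0.0
```

Emit:
{"api": "arm_command", "payload": {
  "targets": [
    [[0,0,-0.005,0,0,0],[0,0,-0.015,0,0,0],[0,0,-0.03,0,0,0],[0,0,-0.04,0,0,0],[0,0,-0.045,0,0,0],[0,0,-0.04,0,0,0],[0,0,-0.02,0,0,0],[0,0,0,0,0,0],[0,0,0,0,0,0],[0,0,0,0,0,0]]
  ]
}}

```text
clock: 12.2
position: [0.4252, 0.0099, 0.2355]
ee_rot: [-2.618, -1.734, 0.002]
force: [-0.9, 0.3, -0.2]
width: 0.655
gripper_force: 0.0
```

Run:
```python
from look import *
s,d,T=look("w4"); print(s["force"],abs(s["dq"]).max())
go(s,[.462,-.232,.25],67)
```

```text
[-0.85006402  0.28196512 -0.24513932] 0.0066972836647365705
pos [0.4252 0.0099 0.2355] yaw 67.03 turn_z 0.0005 shift then xyz -0.2083 0.1284 -0.0145 tilt fix rx,ry -0.0018 0.0007 t 12.2 w 0.6551171086051772 gf 0.0
```

View pics/w4.png

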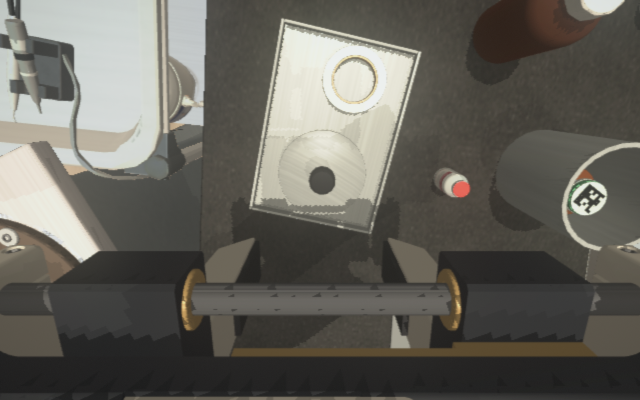

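The lid lies flat, knob up, in the tray's free half at (322,178), and the tape is undisturbed at (354,78). The code shows at (588,198). Next, a view of the scanner.

Emit:
{"api": "arm_command", "payload": {
  "targets": [
    [[-0.02,0.01,0,0,0,0],[-0.035,0.02,0,0,0,0],[-0.045,0.023,0,0,0,0],[-0.045,0.023,0,0,0,0],[-0.045,0.023,0,0,0,0],[-0.038,0.019,0,0,0,0],[-0.02,0.01,0,0,0,0],[0,0,0,0,0,0],[0,0,0,0,0,0],[0,0,0,0,0,0]]
  ]
}}

```text
clock: 13.5
position: [0.4472, -0.2666, 0.2365]
ee_rot: [-2.617, -1.737, -0.0]
force: [-0.5, 0.0, -0.2]
width: 0.659
gripper_force: 0.0
```

Emit:
{"api": "arm_command", "payload": {
  "targets": [
    [[0,0,0,0,0,0],[0,0,0,0,0,0],[0,0,0,0,0,0]]
  ]
}}

```text
clock: 13.88
position: [0.4468, -0.2682, 0.2365]
ee_rot: [2.619, 1.735, -0.0]
force: [0.3, -1.3, -0.1]
width: 0.656
gripper_force: 0.0
```

Run:
```python
from look import *
s,d,T=look("w5"); print(s["position"],s["ee_rot"],abs(s["dq"]).max()); np.savez("pics/w5.npz",p=d["pixels"],z=d["z_map"],T=T)
```

```text
[ 0.44684868 -0.26821065  0.23647845] [ 2.61920993e+00  1.73457923e+00 -2.69243733e-05] 0.001847147134896835
```

View pics/w5.png

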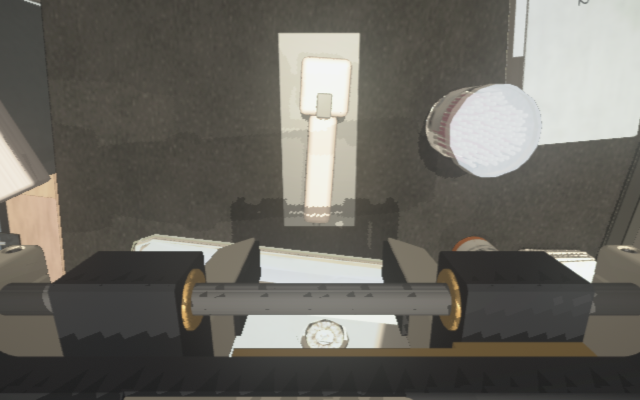

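The scanner lies with its head at (326,87), its handle running down to a tail end at (317,220), and the pad from (280,34) to (358,226).

Run:
```python
from look import *
s=arm.observe(); d=arm.get_image("wrist"); n=np.load("pics/w5.npz"); T=n["T"]; p=n["p"].astype(int)
b=p.min(2)
for v in (60,75,90,105,130,150,170,190,205,215,220,224): 
    r=np.flatnonzero(b[v,285:355]>190)+285; print(v,(r.min(),r.max(),r.mean()) if len(r) else None)
col=b[200:232,318]; print(col)
print(b[50:64,326])
```

```text
60 (np.int64(285), np.int64(354), np.float64(319.3382352941176))
75 (np.int64(285), np.int64(354), np.float64(319.1363636363636))
90 (np.int64(285), np.int64(354), np.float64(319.1666666666667))
105 (np.int64(286), np.int64(354), np.float64(319.3728813559322))
130 (np.int64(285), np.int64(334), np.float64(319.07142857142856))
150 (np.int64(309), np.int64(332), np.float64(320.5))
170 (np.int64(308), np.int64(331), np.float64(319.5))
190 (np.int64(307), np.int64(330), np.float64(318.5))
205 (np.int64(306), np.int64(329), np.float64(317.5))
215 (np.int64(307), np.int64(328), np.float64(317.25))
220 None
224 None
[231 231 231 231 231 229 216 166 156 156 155 155 155 166 221 223 171 156
 155 155 149 143 139 119 115 113  86  75  74  74  74  75]
[207 208 207 199 197 197 195 177 197 228 234 239 242 244]
```

Run:
```python
from look import *
s=arm.observe(); d=arm.get_image("wrist"); T=np.load("pics/w5.npz")["T"]
a=ray(d,320.5,150,.032,T)[:2]; b=ray(d,317.5,205,.032,T)[:2]; h=ray(d,326.7,58,.040,T)[:2]; t=ray(d,317,221,.032,T)[:2]
ang=lambda v:np.degrees(np.arctan2(v[1],v[0]))
print(ang(a-b),ang(h-t),np.linalg.norm(h-t)); u=(h-t)/np.linalg.norm(h-t); o1=t+.082*u;o2=h-.080*u; print(o1,o2)
pc=[ray(d,*q,.004,T)[:2] for q in((281,34),(358.5,34),(355,226),(285,226))]; print("pad",np.mean(pc,0),ang(pc[0]-pc[3]),ang(pc[1]-pc[2]),np.linalg.norm(pc[0]-pc[3]),np.linalg.norm(pc[0]-pc[1]))
go(s,[*((o1+o2)/2),.08],ang(h-t))
```

```text
63.93427415713109 63.71568344573238 0.15727561714787924
[ 0.46151068 -0.23643413] [ 0.4594186  -0.24067004]
pad [ 0.46038969 -0.23454406] 66.54981149842644 67.65806174151106 0.1982904444063664 0.07518556545540409
pos [ 0.4468 -0.2683  0.2364] yaw 67.02 turn_z 0.0576 shift then xyz 0.0327 -0.001 0.1564 tilt fix rx,ry 0.0000 0.0000 t 13.975 w 0.6572773209939462 gf 0.0
```

Run:
```python
from look import *
d=dict(np.load("pics/top.npz")); c=ray(d,390.3,187.3,.082)[:2]; 
w=arm.get_image("wrist"); T=np.load("pics/w5.npz")["T"]; c2=ray(w,495,130,.082,T)[:2]; l=ray(w,449,128,.082,T)[:2]
a=np.radians(63.9); X=np.array([np.cos(a),np.sin(a)]);Y=np.array([np.sin(a),-np.cos(a)]); o=np.array([.4605,-.2385])
for q in(c,c2,l): print(q,"rel scanner",X@(q-o),Y@(q-o))
q=ray(w,475,248,.076,T)[:2]; print("jar?",X@(q-o),Y@(q-o))
```

```text
[ 0.59565304 -0.27778667] rel scanner 0.024178601386788137 0.13865490088734955
[ 0.59918327 -0.27775505] rel scanner 0.025760081822082198 0.14181123515906616
[ 0.56467334 -0.26139173] rel scanner 0.025272526077061305 0.10362150024231113
jar? -0.08247118556657812 0.14720600382800653
```

Emit:
{"api": "arm_command", "payload": {
  "targets": [
    [[0,0,0,0,0,0.055],[0.013,-0.001,0.03,0,0,0],[0.02,0,0.04,0,0,0],[0,0,0.04,0,0,0],[0,0,0.03,0,0,0],[0,0,0.015,0,0,0],[0,0,0,0,0,0],[0,0,0,0,0,0],[0,0,0,0,0,0]]
  ]
}}

```text
clock: 15.2
position: [0.4612, -0.2387, 0.0825]
ee_rot: [2.665, 1.66, 0.002]
force: [-0.1, -0.1, -0.1]
width: 0.653
gripper_force: 0.0
```

Run:
```python
from look import *
s,d,T=look("w6"); go(s,[.4605,-.2385,.036],63.9); b=d["pixels"].astype(int).min(2)
z=d["z_map"]; P=[]
for v in range(100,250,25): 
    r=np.flatnonzero(b[v,270:370]>190)+270; print(v,(r.min(),r.max(),len(r)) if len(r) else None)
cv2.imwrite("pics/w6.png",d["pixels"][...,::-1])
```

```text
pos [ 0.4612 -0.2387  0.0825] yaw 63.85 turn_z -0.0009 shift then xyz -0.0001 -0.0007 0.0465 tilt fix rx,ry 0.0021 0.0001 t 15.2 w 0.6534678317586519 gf 0.0
100 (np.int64(270), np.int64(369), 98)
125 (np.int64(270), np.int64(369), 96)
150 (np.int64(270), np.int64(359), 88)
175 (np.int64(280), np.int64(358), 53)
200 (np.int64(298), np.int64(340), 43)
225 (np.int64(298), np.int64(338), 32)
```

View pics/w6.png

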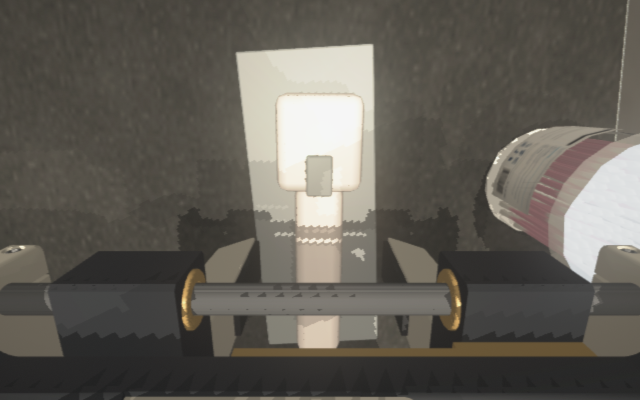

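The scanner is in line with the jaws: handle centred at (319,215), fingertips at (245,245) and (398,245), and the tub clear on the right. Descending to grip.

Emit:
{"api": "arm_command", "payload": {
  "targets": [
    [[0,0,0.015,0,0,0],[0,0,0.015,0,0,0],[0,0,0.01,0,0,0],[0,0,0.0055,0,0,0],[0,0,0,0,0,0],[0,0,0,0,0,0]]
  ]
}}

```text
clock: 16.0
position: [0.4607, -0.2383, 0.0362]
ee_rot: [2.666, 1.662, 0.0]
force: [-0.3, -0.3, -0.3]
width: 0.652
gripper_force: 0.0
```

Emit:
{"api": "arm_command", "payload": {
  "targets": [
    [[0,0,0,0,0,0],[0,0,0,0,0,0],[0,0,0,0,0,0],[0,0,0,0,0,0],[0,0,0,0,0,0],[0,0,0,0,0,0]]
  ],
  "jaw": 0.01,
  "newtons": 30
}}

```text
clock: 16.75
position: [0.4605, -0.2383, 0.036]
ee_rot: [2.666, 1.662, 0.0]
force: [-1.1, 0.3, 2.7]
width: 0.304
gripper_force: 30.0
```

Emit:
{"api": "arm_command", "payload": {
  "targets": [
    [[0,0,-0.005,0,0,0],[0,0,-0.015,0,0,0],[0,0,-0.03,0,0,0],[0,0,-0.045,0,0,0],[0,0,-0.05,0,0,0],[0,0,-0.04,0,0,0],[0,0,-0.015,0,0,0],[0,0,0,0,0,0],[0,0,0,0,0,0],[0,0,0,0,0,0]]
  ]
}}

```text
clock: 18.0
position: [0.4597, -0.238, 0.2345]
ee_rot: [-2.664, -1.661, 0.002]
force: [-0.3, -0.6, -1.3]
width: 0.303
gripper_force: 30.0
```

Run:
```python
from look import *
s=arm.observe(); go(s,[.64,-.08,.223],63.9)
d=arm.get_image("top"); p=d["pixels"].astype(int); hsv=cv2.cvtColor(d["pixels"],cv2.COLOR_RGB2HSV)
def px(w,d): 
    Rm=R.from_rotvec(d["rotation"]).as_matrix(); q=Rm.T@(np.array(w)-d["xyz"]); return q[:2]/q[2]*[d["fx"],d["fy"]]+[d["cx"],d["cy"]]
u,v=px([.6385,-.0774,.091],d); print(u,v)
g=p.sum(2)//3; np.set_printoptions(linewidth=200); print(g[int(v)-12:int(v)+13,int(u)-12:int(u)+13])
cv2.imwrite("pics/top2.png",d["pixels"][...,::-1])
```

```text
pos [ 0.4597 -0.238   0.2345] yaw 63.87 turn_z -0.0004 shift then xyz 0.2212 0.0924 0.0115 tilt fix rx,ry -0.0027 -0.0000 t 18.0 w 0.302959496883107 gf 29.982847273349762
308.0261495654631 170.2257269559676
[[167 122  92  86  84  85  85  86  86  84  86  87  87  88  89  89  87  87  86  86  85  85  86  94 120]
 [126  94  83  84  84  85  84  85  89  94  99 102 107 108 107 106 103  99  93  91  88  87  87  88  94]
 [102  86  84  84  83  85  88  94 106 116 123 132 136 136 137 134 129 123 116 109 103  94  87  86  90]
 [ 90  84  86  84  89  94 104 116 129 139 143 147 148 148 149 147 145 142 139 135 128 112  99  90  90]
 [ 85  85  85  94 109 122 133 140 144 147 148 150 150 149 150 150 148 147 147 147 144 131 119 105  94]
 [ 83  88  98 118 138 151 156 155 150 148 150 150 151 150 151 149 149 147 151 152 151 150 144 133 118]
 [ 86  99 122 144 159 164 166 163 158 154 149 149 150 151 150 150 150 157 173 187 189 190 190 184 171]
 [ 90 113 139 158 164 166 166 166 163 160 153 147 143 142 142 147 154 177 210 226 230 230 232 231 224]
 [102 129 151 163 166 166 166 166 164 157 148 138 132 131 131 139 151
[... 982 characters left out ...]
 129 112 138 197 235 238 210 164 174 205 226 237 236 227 208 162 117  97 110 131]
 [141 142 146 150 146 131 114 121 164 212 233 222 182 161 186 225 241 241 221 179 137 104  95 109 131]
 [156 140 143 147 144 129 112 104 126 164 202 217 204 190 206 227 235 220 181 139 108  94  94 110 137]
 [186 153 142 144 144 134 115 102 100 120 149 176 189 195 200 202 193 165 131 107  97  88  94 118 152]
 [215 185 156 145 145 140 122 103  98  99 110 126 142 149 149 140 130 115 101  91  90  88 102 139 182]
 [219 219 195 166 151 143 131 112  97  92  96  98 103 104 103 100  98  94  91  90  90  99 134 181 217]
 [194 224 223 202 174 155 144 131 111  97  88  93  95  93  94  93  93  89  93  94 106 136 182 216 222]]
```

Run:
```python
from look import *
d=dict(np.load("pics/top.npz")); c=ray(d,310,173.5,.091); print(c)
w=arm.get_image("wrist"); W=np.eye(4); W[:3,:3]=R.from_rotvec([-2.618,-1.734,.002]).as_matrix(); W[:3,3]=[.4252,.0099,.2355]
c2=ray(w,588,198,.091,W@w["T_tool_cam"]); print(c2)
s=arm.observe(); c=(c[:2]+c2[:2])/2; a=np.radians(63.9); o=c-.055*np.array([np.cos(a),np.sin(a)]); print(o)
go(s,[*o,.191+.032],63.9)
# scanner in grip, by depth in wrist view: head top height under tool
z=w["z_map"]; T=W@w["T_tool_cam"]
s=arm.observe(); W[:3,:3]=R.from_rotvec(s["ee_rot"]).as_matrix(); W[:3,3]=s["position"]; T=W@w["T_tool_cam"]
for u,v in((320,120),(320,150),(300,130),(340,130),(320,225)):
    Z=z[v,u]; print(u,v,w["pixels"][v,u],(T@[(u-w["cx"])/w["fx"]*Z,(v-w["cy"])/w["fy"]*Z,Z,1])[:3].round(4))
```

```text
[ 0.63043067 -0.08212311  0.091     ]
[ 0.63034603 -0.08216406  0.091     ]
[ 0.60619169 -0.1315351 ]
pos [ 0.4601 -0.2381  0.2349] yaw 63.88 turn_z -0.0004 shift then xyz 0.1599 0.0843 0.0119 tilt fix rx,ry -0.0019 -0.0001 t 18.1 w 0.30026826286702085 gf 29.982943832874298
320 120 [242 244 241] [ 0.4898 -0.1768  0.2394]
320 150 [242 244 235] [ 0.4849 -0.1867  0.2406]
300 130 [241 243 235] [ 0.4814 -0.1767  0.2399]
340 130 [242 244 241] [ 0.495  -0.1834  0.2392]
320 225 [148 143 131] [ 0.4718 -0.2134  0.2426]
```

```bash
cat > head.py <<'E'
from look import *
w=arm.get_image("wrist"); w=arm.get_image("wrist"); s=arm.observe(); M=R.from_rotvec(s["ee_rot"]).as_matrix()
T=np.eye(4); T[:3,:3]=M; T[:3,3]=s["position"]; T=T@w["T_tool_cam"]
v,u=np.mgrid[85:205,285:358]; z=w["z_map"][v,u]; P=np.stack([(u-w["cx"])/w["fx"]*z,(v-w["cy"])/w["fy"]*z,z],-1)@T[:3,:3].T+T[:3,3]-s["position"]
P=P@M; ok=(w["pixels"][v,u].min(2)>200)&(z>0)&(abs(P[...,2]+.005)<.006); P=P[ok]; print(len(P),P.min(0),P.max(0))
A=np.c_[P[:,:2],np.ones(len(P))]; k=np.linalg.lstsq(A,P[:,2],rcond=None)[0]; print("slope deg along x,y",np.degrees(k[:2]),"rms",(A@k-P[:,2]).std())
for a in np.arange(.03,.085,.008): q=P[abs(P[:,0]-a)<.004]; print(round(a,3),len(q),np.median(q[:,2]) if len(q) else 0, q[:,1].min(initial=9),q[:,1].max(initial=-9))
E
python3 head.py
```

```text
6808 [ 0.03462557 -0.01451088 -0.00701501] [ 0.077161    0.01456755 -0.00115864]
slope deg along x,y [ 1.00125748 -0.07915522] rms 0.0007189857433060638
0.03 0 0 9.0 -9.0
0.038 597 -0.004897105999405763 -0.014510882043397988 0.014567547150242468
0.046 916 -0.004951874273850432 -0.014311615774656877 0.014352641777290221
0.054 1490 -0.00489195277135609 -0.014031500397081544 0.014102386832421907
0.062 1565 -0.0049625530158294295 -0.013809347438845895 0.013908028145445455
0.07 1606 -0.004878877567852187 -0.013587941648717655 0.013716304760666258
0.078 634 -0.0036446100595825866 -0.013612565530813534 0.01355576478449875
```

Emit:
{"api": "arm_command", "payload": {
  "targets": [
    [[0.015,0.008,0,0,0,0],[0.03,0.016,0,0,0,0],[0.035,0.018,0,0,0,0],[0.035,0.018,0,0,0,0],[0.03,0.016,0,0,0,0],[0.015,0.008,0.005,0,0,0],[0,0,0.006,0,0,0],[0,0,0,0,0,0],[0,0,0,0,0,0],[0,0,0,0,0,0]]
  ]
}}

```text
clock: 19.45
position: [0.606, -0.1325, 0.2253]
ee_rot: [2.667, 1.66, 0.0]
force: [-0.1, -0.4, -1.9]
width: 0.304
gripper_force: 30.0
```

```bash
python3 -c "
from look import *
s=arm.observe(); go(s,[.6062,-.1315,.223],63.9)"; python3 head.py
```

```text
pos [ 0.606  -0.1325  0.2253] yaw 63.80 turn_z -0.0018 shift then xyz 0.0009 -0.0002 0.0023 tilt fix rx,ry 0.0005 0.0003 t 19.45 w 0.3037949197495248 gf 29.982750713825226
5806 [ 0.03796741 -0.01444998 -0.00692393] [ 0.07679459  0.01414596 -0.00133495]
slope deg along x,y [ 1.19410419 -0.1553749 ] rms 0.0006967428178835525
0.03 0 0 9.0 -9.0
0.038 38 -0.0049153504796240685 -0.014449975632502136 -0.011019967820918339
0.046 560 -0.004816041201776613 -0.014233695630322939 0.014145957380210615
0.054 1485 -0.00483368693265776 -0.014021566998247567 0.014109566906111051
0.062 1572 -0.004873762802433321 -0.01384753265572057 0.013862057152153651
0.07 1604 -0.004777793886542701 -0.01360935219431819 0.013721132321323277
0.078 547 -0.003667271324422078 -0.013497217669638921 0.013491873433356893
```

The head is level in the grip, with its window over the code at about 10 cm. Holding still.

Emit:
{"api": "arm_command", "payload": {
  "targets": [
    [[0.001,0,0.002,0,0,0],[0,0,0,0,0,0],[0,0,0,0,0,0],[0,0,0,0,0,0],[0,0,0,0,0,0],[0,0,0,0,0,0],[0,0,0,0,0,0],[0,0,0,0,0,0],[0,0,0,0,0,0],[0,0,0,0,0,0]]
  ]
}}

```text
clock: 20.8
position: [0.6068, -0.1307, 0.2229]
ee_rot: [-2.666, -1.662, 0.0]
force: [0.2, -0.7, -1.3]
width: 0.305
gripper_force: 30.0
```

Emit:
{"api": "arm_command", "payload": {
  "targets": [
    [[0,0,0,0,0,0],[0,0,0,0,0,0],[0,0,0,0,0,0],[0,0,0,0,0,0],[0,0,0,0,0,0],[0,0,0,0,0,0],[0,0,0,0,0,0],[0,0,0,0,0,0],[0,0,0,0,0,0],[0,0,0,0,0,0]]
  ]
}}

```text
clock: 22.05
position: [0.6068, -0.1307, 0.2229]
ee_rot: [2.666, 1.662, -0.0]
force: [0.4, -0.1, -1.6]
width: 0.306
gripper_force: 30.0
```

Emit:
{"api": "arm_command", "payload": {
  "targets": [
    [[0,0,0,0,0,0],[0,0,0,0,0,0],[0,0,0,0,0,0],[0,0,0,0,0,0],[0,0,0,0,0,0],[-0.015,-0.008,-0.01,0,0,0],[-0.03,-0.016,0,0,0,0],[-0.035,-0.018,0,0,0,0],[-0.035,-0.018,0,0,0,0],[-0.03,-0.016,0,0,0,0]]
  ]
}}

```text
clock: 23.3
position: [0.4726, -0.2291, 0.2336]
ee_rot: [2.667, 1.659, -0.001]
force: [-0.3, -0.6, -1.7]
width: 0.307
gripper_force: 30.0
```

Emit:
{"api": "arm_command", "payload": {
  "targets": [
    [[-0.015,-0.008,0.01,0,0,0],[0,0,0.02,0,0,0],[0,0,0.03,0,0,0],[0,0,0.04,0,0,0],[0,0,0.04,0,0,0],[0,0,0.02,0,0,0],[0,0,0,0,0,0],[0,0,0,0,0,0],[0,0,0,0,0,0]]
  ]
}}

```text
clock: 24.42
position: [0.4617, -0.2376, 0.074]
ee_rot: [2.665, 1.661, 0.002]
force: [-0.3, -0.3, -0.4]
width: 0.304
gripper_force: 30.0
```

```bash
python3 -c "
from look import *
s=arm.observe(); go(s,[.4603,-.2375,.036],65); print(s['force'],abs(s['dq']).max())"
```

```text
pos [ 0.4617 -0.2376  0.074 ] yaw 63.87 turn_z -0.0198 shift then xyz -0.0005 -0.0013 0.038 tilt fix rx,ry 0.0021 -0.0001 t 24.425 w 0.303897381902504 gf 29.982586205005646
[-0.30124289 -0.2565865  -0.37539165] 0.003923878061970266
```

Emit:
{"api": "arm_command", "payload": {
  "targets": [
    [[0,-0.001,0.01,0,0,0],[0,0,0.012,0,0,0],[0,0,0.008,0,0,0],[0,0,0.004,0,0,0],[0,0,0.002,0,0,0],[0,0,0.001,0,0,0],[0,0,0,0,0,0],[0,0,0,0,0,0]]
  ]
}}

```text
clock: 25.42
position: [0.4601, -0.237, 0.0361]
ee_rot: [2.666, 1.661, 0.0]
force: [0.6, -0.4, -0.6]
width: 0.304
gripper_force: 30.0
```

Emit:
{"api": "arm_command", "payload": {
  "targets": [
    [[0,0,0.0005,0,0,0],[0,0,0.0005,0,0,0],[0,0,0,0,0,0],[0,0,0,0,0,0]]
  ]
}}

```text
clock: 25.92
position: [0.4602, -0.2371, 0.036]
ee_rot: [2.665, 1.661, 0.0]
force: [-4.3, 2.2, 13.5]
width: 0.303
gripper_force: 30.0
```

The scanner is in contact with the pad. Releasing and retreating.

Emit:
{"api": "arm_command", "payload": {
  "targets": [
    [[0,0,-0.0006,0,0,0],[0,0,0,0,0,0],[0,0,0,0,0,0]]
  ]
}}

```text
clock: 26.3
position: [0.4601, -0.237, 0.036]
ee_rot: [2.666, 1.661, 0.0]
force: [-3.2, 0.8, 7.7]
width: 0.3
gripper_force: 30.0
```

Emit:
{"api": "arm_command", "payload": {
  "targets": [
    [[0,0,0,0,0,0],[0,0,0,0,0,0],[0,0,0,0,0,0],[0,0,0,0,0,0],[0,0,0,0,0,0]]
  ],
  "jaw": 0.06
}}

```text
clock: 26.92
position: [0.46, -0.2369, 0.0355]
ee_rot: [-2.666, -1.662, 0.0]
force: [0.1, 0.3, 0.4]
width: 0.649
gripper_force: 0.0
```

Emit:
{"api": "arm_command", "payload": {
  "targets": [
    [[0,0,-0.005,0,0,0],[0,0,-0.015,0,0,0],[0,0,-0.03,0,0,0],[0,0,-0.04,0,0,0],[-0.015,0,-0.045,0,0,0],[-0.02,0,-0.04,0,0,0],[0,0,-0.02,0,0,0],[0,0,0,0,0,0],[0,0,0,0,0,0],[0,0,0,0,0,0]]
  ]
}}

```text
clock: 28.18
position: [0.4441, -0.2678, 0.2296]
ee_rot: [-2.664, -1.662, 0.001]
force: [-0.0, 0.2, 0.2]
width: 0.652
gripper_force: 0.0
```

Run:
```python
from look import *
s,d,T=look("w9"); print(s["position"],s["force"],s["clock"],abs(s["dq"]).max())
b=d["pixels"].astype(int).min(2); z=d["z_map"]
v,u=np.mgrid[0:245,230:400]; Z=z[v,u]; P=np.stack([(u-d["cx"])/d["fx"]*Z,(v-d["cy"])/d["fy"]*Z,Z],-1)@T[:3,:3].T+T[:3,3]
m=(P[...,2]>.022)&(P[...,2]<.06)&(Z>0); q=P[m]; r=cv2.minAreaRect((q[:,:2]*1000).astype(np.float32)); print(r)
h=P[m&(P[...,2]>.036)]; print("head z",np.median(h[:,2]),h[:,:2].mean(0)); k=q[(q[:,2]<.036)]; print("handle z",np.median(k[:,2]),k[:,:2].mean(0))
```

```text
[ 0.4441303  -0.26784093  0.22957858] [-0.04309335  0.16879618  0.21527632] 28.175 0.003300236859112941
((457.67449951171875, -240.88258361816406), (167.05343627929688, 45.9367790222168), 63.134246826171875)
head z 0.04075526860283801 [ 0.48347103 -0.18953674]
handle z 0.032548155018526675 [ 0.44982472 -0.25765408]
```

```bash
python3 -c "
from cell import arm
print(arm.sign_off())"
```

```text
the job is handed in; nothing more can be done
None
```

Done and handed in at about 28 s: the lid is knob up on the tray floor clear of the tape, the scanner was held level about 10 cm above the code for about 2 s (no read signal to check), and it lies flat on its pad, window down.

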